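# Build up a stepped spindle with its three spacers

### The job

Thread the three spacer rings onto the stepped spindle standing in the vice, in size order: the large brass one first, then the medium steel one, then the small white one. Feel each one onto its own land and press it down past the spring ball until it sits fully home, and let go; press firmly but never force anything, and leave everything else on the bench where it is.

Things in the scene. Friction and masses are not known exactly. Their poses are not given: they have to be found in the camera images.
- vice: green machine vice, bolted down, a steel stepped spindle gripped upright in its jaws. Origin: on the bench top, under the middle of the jaws. x: clamping direction (body 100 mm to +x, screw handle 145 mm to -x and 55 mm to either side, below the jaw tops); y: along the jaws, 110 mm wide; z up. Jaw tops 70 mm above the bench
- spindle_place (a point): nominal place of the spindle's axis, fixed to the vice at the middle of the jaws, 78 mm above the bench; axes as the vice. The real spindle is vertical and exact in the vice's x, but it was clamped by eye and stands anywhere up to 15 mm to either side of this point along y, not measured; it is held firmly and does not move. A push of 3 N sideways on it can be felt
- seat (a point): 78 mm above the bench (axes as the vice): height of the upper face of the spindle's flange, 62 mm across, the seat of the large spacer. From it rises the bottom land, 34 mm in diameter, to a shoulder at 92.5 mm; then the middle land, 26 mm, to 106.5 mm; the top land, 18 mm, to 120 mm; a threaded end, 14 mm, to 130 mm. Each land has a 0.8 mm chamfer at its upper edge
- ball (a point): nominal point 84.5 mm above the bench, 17 mm to the vice's +x of the axis: spring ball of the bottom land. Each land has one on its +x side, 6.5 mm above its foot, sticking out 2.5 mm. A spacer meets it about 9 mm above home and its own weight leaves it short of home; a push of 5 to 10 N takes it down. Over 20 N harms the seats. Home, the spacers' undersides are 78 (large), 94 (medium) and 108 mm (small) above the bench, each on the one below
- spacer_large: brass spacer ring, 60 mm outside diameter, 35.6 mm bore, 16 mm high, about 0.24 kg, lying flat on the 3 mm thick black rubber mat. Origin: centre of its underside; z is the ring's axis, up
- spacer_medium: steel spacer ring, 50 mm outside diameter, 27.6 mm bore, 14 mm high, about 0.15 kg, lying flat on the mat. Origin: centre of its underside; z is the ring's axis, up
- spacer_small: white plastic spacer ring, 40 mm outside diameter, 19.6 mm bore, 12 mm high, about 0.03 kg, lying flat on the mat. Origin: centre of its underside; z is the ring's axis, up
- bearing: ball bearing, steel with black seals, 52 mm outside, 25 mm bore, 15 mm high, lying on the mat; not part of this job. Origin: centre of its underside
- locknut: dark hexagon nut, 26 mm across flats, 12 mm high, with a blue ring, lying on the mat; goes on later, not now. Origin: centre of its underside
- wrench: spanner, 190 mm long, lying on the bench beyond the mat. Origin: underside, in its middle
- screwdriver: screwdriver, 200 mm long, lying to the right of the mat. Origin: underside, in its middle
- match_pack: wrapped pack of ten matchboxes, 53 x 73 x 76 mm, at the far right. Origin: centre of its underside
- matchbox: single matchbox, 53 x 36 x 15 mm, at the far right. Origin: centre of its underside
- oil_bottle: oil bottle, 48 mm across, 130 mm high, standing beyond the vice. Origin: centre of its underside
Not all that is in view belongs to the job. Leave any pink look-alike of the spacer_small alone. What is shaped like the spacer_medium but green is not meant.

How it is judged:
By the outcome, as a careful person would: the job done as asked, in the order asked, and still so for the second after the job is handed in, with the robot touching nothing.
It also fails if it takes over 72 s, if anything falls off the work surface, if the arm or the gripper's body presses on something with over 40 N, if the wrist force passes 120 N, or if a joint passes its speed limit or range.

### The arm

A 7-joint arm with a two-finger parallel gripper is mounted at the origin on the work surface. World frame = base frame: x ahead of the robot, y to its left, z up, the work surface at z = 0. Lengths are in mm, angles in degrees, forces in N, time in s.
With the tool pointing down it reaches from about 425 to 950 mm from the base axis. Payload 4.7 kg.
Tool frame: the origin (TCP) lies at the very end of the fingers, on their centre line; the grasp point (between the pads) lies 19 mm behind it; z points along the fingers, y is the line along which they close (so a half turn about z gives the same grasp; the last joint's range is limited). The gripper opens to 85 mm and grips with 20 to 120 N. Pads are 22 mm wide; open, the fingers measure 114 mm over their backs; the gripper's body (76 mm by 85 mm) begins 54 mm behind the grasp point. The pads swing forward as they close: fully open they stand 13 mm farther back than shut.
Start: joints at [-68.807, 26.849, -2.785, 87.806, 1.381, 65.374, -4.715], TCP at [262.073, 622.066, 231.335] pointing down, gripper open.
Joint ranges: [-148.3, 148.3], [-19.14, 114.17], [-79.39, 73.82], [5.75, 140.21], [-59.74, 239.74], [12.07, 113.84], [-152.46, 152.46]. Speed limits (degrees/s): [147.25, 147.25, 180, 180, 180, 180, 180].

### API

Orientations are given as [roll, pitch, yaw] about the fixed x, y, z axes, in that order (R = Rz(yaw) Ry(pitch) Rx(roll)).
In Python, from workcell import arm, eyes, order gives the robot as it stands.
- The arm moves only by the tool step_arm, never from a script. Its argument "plan" is a list of rows, each an object with "xyz": the shift along the world's x, y, z as a fraction of full scale, a list of three; "rotation": the turn, a rotation vector about the world's x, y, z as a fraction of full scale, a list of three; "gripper": the finger opening in mm, from 0 to 85.4. A call has 1 to 10 rows; each row shifts and turns the commanded pose from where the row before left it; what a row does not reach is not made up. Full scale, the value 1, is 4 cm for a shift and 180 degrees for a turn. A row lasts 1/8 s, in which the tool goes at most 62.5 mm and 10.7 degrees, less where a joint would pass 70% of its speed; a pose out of reach is approached as far as the arm can. A call with a number of a shift or a turn outside -1 to 1 is refused whole. A call with a gripper value outside its range is refused whole. The fingers move at their own pace and stop on an object; "grip_force" is the grip in N (left out, the last holds). Time passes only in rows, so rows that do not move let the fingers close. It gives the time, the measured TCP pose, the force, the opening and the grip force at its end, in the units of the state.
- arm.get_state(): the state, without advancing time (a new reading comes with each control period).
- eyes.get_image(name): name is "side" or "top" or "wrist"; returns the picture (480x640x3 uint8, red, green, blue); there is no depth.
- eyes.calibration(name): a dict with "intrinsics" (3x3 intrinsics, pixels), "R" (3x3) and "t" (3): a world point X has camera coordinates R X + t. Camera axes: x right, y down, z forward; pixel columns grow to the right and rows downward; lengths in mm; the calibration is good to about 2 mm. A picture is of the moment at which its call begins: read the wrist's pose just before it. calibration takes no time and is no camera call; for the wrist camera it gives the pose at the moment of the call.
- order.sign_off(): hands the job in; it is judged then, once.
The state is a dict: "time_s": time; "joint_pos": joint angles; "dq": joint speeds; "joint_efforts": joint torques, N m; "position": TCP position; "tool_rot": TCP orientation; "contact_force": force on the tool from outside, world axes, zero at the start; "moment": the same for the moment, N m; "grip_width": opening from 0.0 (shut) to 1.0 (fully open); "grasp_force": force on a finger pad.
Only numpy, scipy, OpenCV 4.12 (cv2) and the standard library are available. Lean on these libraries where they do the work, as an engineer would, in place of code of your own. Each camera call takes 0.05 s, during which the arm holds its last target. There are 200 camera calls.

## Working session

There is one attempt and no reset: what is moved stays moved. The work goes in short steps, Python scripts to look and compute and a tool call to move; the robot and the scene stay as the last step left them, time stands still between calls to the robot, and variables do not carry over. Pictures are saved under pics/ and viewed, at most 10 in all, crops included, and the job is handed in when it is done.

Besides the shell and the picture viewer there is one more tool, called after "Emit:" as name(argument=value, ...) on one line, values as JSON. step_arm: Moves the arm, as the interface text tells. Its arguments: {"type":"object","properties":{"plan":{"type":"array"},"grip_force":{"type":"number"}},"required":["plan"]}

```bash
mkdir -p pics; ls; python3 - <<'E'
from workcell import arm, eyes, order
import cv2,json
s=arm.get_state();print(s)
for n in("top","side"):
    cv2.imwrite(f"pics/{n}0.png",eyes.get_image(n)[:,:,::-1])
    c=eyes.calibration(n);print(n,c)
E
```

```text
pics
{'time_s': 0.0, 'joint_pos': array([-68.80650481,  26.89830698,  -2.78390148,  87.87580952,
         1.38003371,  65.37542522,  -4.71572136]), 'dq': array([-0.06867176,  0.02789728, -0.03664843,  0.02660428,  0.00699111,
        0.00804215,  0.02157739]), 'joint_efforts': array([-1.55927966e-03, -5.10308003e+01, -4.73209633e-02, -2.37710792e+01,
        1.06336264e-02,  7.40010029e-03, -6.15244858e-06]), 'position': array([261.86539134, 621.47808668, 230.23421541]), 'tool_rot': array([-1.79884044e+02,  3.82267159e-03,  1.57151556e+02]), 'contact_force': array([ 0.11623461, -0.26292858,  0.35029214]), 'moment': array([-0.00940048,  0.01345702, -0.04530908]), 'grasp_force': 0.0, 'grip_width': 1.0040115483506709}
top {'intrinsics': array([[482.85309383,   0.        , 331.48137508],
       [  0.        , 482.85309383, 234.54381855],
       [  0.        ,   0.        ,   1.        ]]), 'R': array([[ 3.00137713e-02, -9.99549446e-01, -2.78903938e-04],
       [-9.95265553e-01, -2.98593294e-02, -9.24926969e-02],
       [ 9.24426960e-02,  3.05363813e-03, -9.95713324e-01]]), 't': array([ -91.88978931,  587.06734747, 1199.3912245 ])}
side {'intrinsics': array([[444.69939017,   0.        , 313.98871249],
       [  0.        , 444.69939017, 236.24914906],
       [  0.        ,   0.        ,   1.        ]]), 'R': array([[ 0.79784001, -0.60248054,  0.02164531],
       [-0.34821154, -0.48983693, -0.79925497],
       [ 0.49213824,  0.63014044, -0.60060217]]), 't': array([-484.25224109,  235.38489137,  687.33434685])}
```

View pics/top0.png

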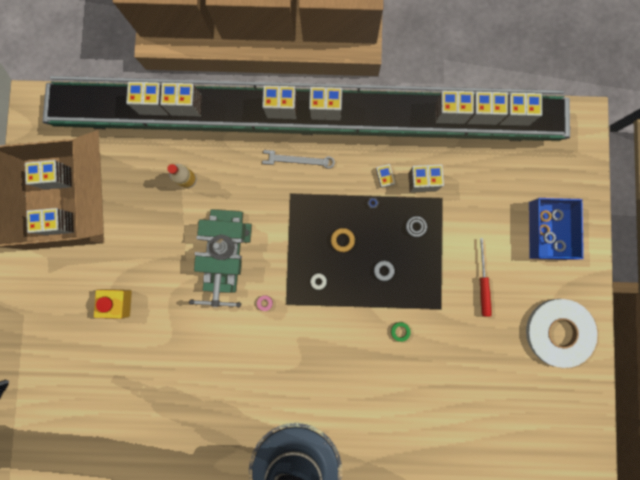

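View pics/side0.png

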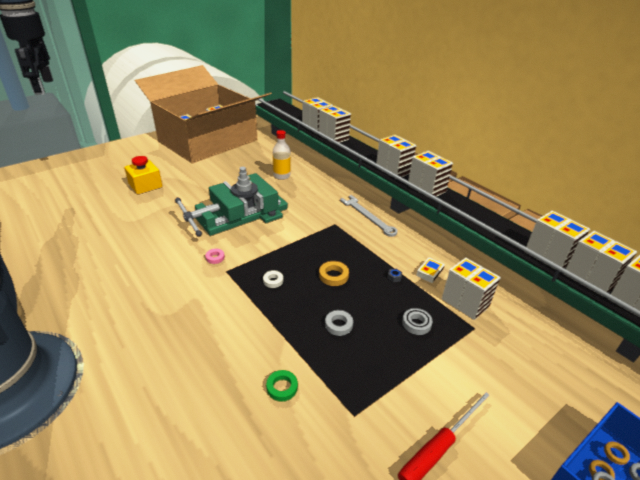

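The top view shows brass (343,240), steel (384,270), white (318,282), bearing (416,226), nut (373,203), spindle (221,246), pink ring (264,303) and green ring (400,332). The side view agrees.

```bash
cat > h.py <<'E'
import numpy as np,cv2
from workcell import arm,eyes,order
def ray(c,uv,z):
    K,R,t=c["intrinsics"],np.array(c["R"]),np.array(c["t"])
    o=-R.T@t; d=R.T@np.linalg.inv(K)@np.array([uv[0],uv[1],1.]); return (o+d*(z-o[2])/d[2])
def proj(c,X):
    p=c["intrinsics"]@(c["R"]@np.array(X,float)+c["t"]); return p[:2]/p[2]
def st():
    s=arm.get_state(); print("t",s["time_s"],"p",np.round(s["position"],1),"r",np.round(s["tool_rot"],2),"F",np.round(s["contact_force"],1),"g",round(s["grip_width"]*85.4,1),round(s["grasp_force"],1)); return s
E
python3 - <<'E'
from h import *
I=cv2.imread("pics/top0.png");c=eyes.calibration("top")
hsv=cv2.cvtColor(I,cv2.COLOR_BGR2HSV)
def show(nm,m,roi,z):
    x0,y0,x1,y1=roi; mm=np.zeros_like(m);mm[y0:y1,x0:x1]=m[y0:y1,x0:x1]
    cs,_=cv2.findContours(mm,cv2.RETR_EXTERNAL,cv2.CHAIN_APPROX_NONE)
    k=max(cs,key=cv2.contourArea);(u,v),r=cv2.minEnclosingCircle(k);M=cv2.moments(k)
    q=(M["m10"]/M["m00"],M["m01"]/M["m00"]);print(nm,np.round(q,1),round(r,1),ray(c,q,z).round(1))
V=(hsv[:,:,2]>75).astype(np.uint8)*255
show("brass",V,(325,222,362,258),19);show("steel",V,(370,256,398,285),17);show("white",V,(307,271,330,294),15)
show("bearing",V,(403,213,430,240),18);show("nut",V,(366,196,380,210),15)
g=cv2.inRange(hsv,(35,60,30),(95,255,200));g[:205]=0;g[310:]=0;g[:,:190]=0;g[:,255:]=0
k=np.vstack(np.nonzero(g)[::-1]).T.astype(np.float32);print(cv2.minAreaRect(k))
print("spindle",ray(c,(221,245),100).round(1),"flange",ray(c,(221,246),78).round(1))
cv2.imwrite("pics/v.png",cv2.resize(I[195:315,170:300],None,fx=5,fy=5,interpolation=2))
E
```

```text
brass [342.5 239.6] 12.5 [ 578.3 -102.7   19. ]
steel [383.8 270.4] 10.4 [ 503.  -210.1   17. ]
white [318.1 281.2] 8.8 [470.6 -43.7  15. ]
bearing [416.3 226. ] 10.7 [ 618.9 -290.9   18. ]
nut [372.7 202.5] 4.9 [ 677.  -177.9   15. ]
((221.77227783203125, 250.72023010253906), (52.74892807006836, 82.54136657714844), 5.856013774871826)
spindle [549.9 188.1 100. ] flange [548.9 193.1  78. ]
```

View pics/v.png

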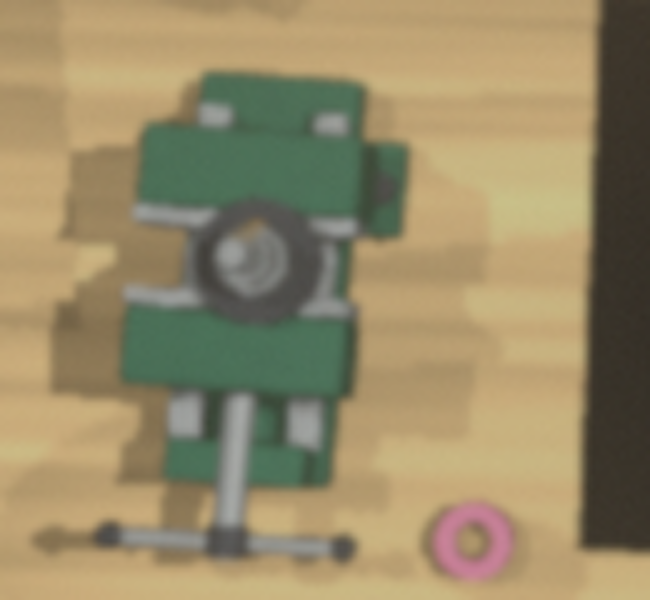

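```bash
python3 - <<'E'
from h import *
from scipy.spatial.transform import Rotation as Ro
s=st();c=eyes.calibration("wrist");print(c["intrinsics"])
T=Ro.from_euler("xyz",s["tool_rot"],degrees=True).as_matrix()
o=-c["R"].T@c["t"];print("cam in tool",T.T@(o-s["position"]),"\nR cam axes in tool",T.T@c["R"].T)
E
```

```text
t 0.1 p [261.9 621.6 230.4] r [-179.9     0.    157.15] F [ 0.4  0.4 -1. ] g 85.2 0.0
[[364.04756322   0.         310.90741866]
 [  0.         364.04756322 244.61241994]
 [  0.           0.           1.        ]]
cam in tool [  76.61940256   -1.89571836 -141.70941849] 
R cam axes in tool [[-1.13999700e-04 -9.53429948e-01 -3.01614526e-01]
 [ 9.99999972e-01 -1.71715924e-04  1.64844206e-04]
 [-2.08959420e-04 -3.01614498e-01  9.53429940e-01]]
```

Emit:
step_arm(plan=[{"xyz": [0.75,-1,0],"rotation": [0,0,-0.04],"gripper": 85},{"xyz": [0.75,-1,0],"rotation": [0,0,-0.04],"gripper": 85},{"xyz": [0.75,-1,0],"rotation": [0,0,-0.04],"gripper": 85},{"xyz": [0.75,-1,0],"rotation": [0,0,-0.04],"gripper": 85},{"xyz": [0.75,-1,0],"rotation": [0,0,-0.04],"gripper": 85},{"xyz": [0.75,-1,0],"rotation": [0,0,-0.04],"gripper": 85},{"xyz": [0.75,-1,0],"rotation": [0,0,-0.04],"gripper": 85},{"xyz": [0.75,-1,0],"rotation": [0,0,-0.04],"gripper": 85},{"xyz": [0.75,-1,0],"rotation": [0,0,-0.04],"gripper": 85},{"xyz": [0.4,-1,0],"rotation": [0,0,-0.034],"gripper": 85}])

```text
time_s: 1.35
position: [549.1, 220.2, 230.9]
tool_rot: [180.0, 0.0, 86.0]
contact_force: [0.1, 0.1, 0.1]
grip_width: 0.989
grasp_force: 0.0
```

Emit:
step_arm(plan=[{"xyz": [0,-0.75,0],"rotation": [0,0,0],"gripper": 85},{"xyz": [0,0,0],"rotation": [0,0,0],"gripper": 85}])

```text
time_s: 1.6
position: [548.3, 188.8, 231.1]
tool_rot: [-180.0, 0.1, 85.9]
contact_force: [0.4, 1.5, -0.2]
grip_width: 0.991
grasp_force: 0.0
```

```bash
python3 - <<'E'
from h import *
import pickle
s=st();c=eyes.calibration("wrist");I=eyes.get_image("wrist")[:,:,::-1]
cv2.imwrite("pics/w1.png",I);pickle.dump((s,c),open("w1.pkl","wb"))
E
```

```text
t 1.6 p [548.3 188.8 231.1] r [-1.7998e+02  7.0000e-02  8.5930e+01] F [ 0.4  1.5 -0.2] g 84.6 0.0
```

View pics/w1.png

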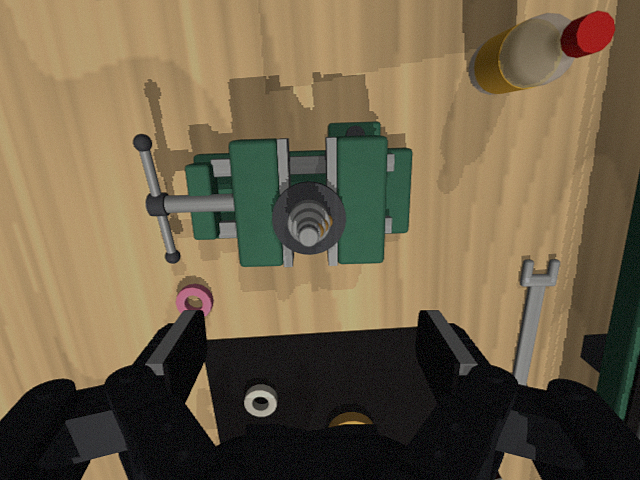

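The wrist view shows the spindle flange centred at about (308,218), with its tip at (308,237). The vice is nearly aligned with the image, and the fingers are at the bottom.

```bash
cat >> h.py <<'E'
def circ(P):
    A=np.c_[2*P,np.ones(len(P))];x=np.linalg.lstsq(A,(P**2).sum(1),rcond=None)[0];return x[:2],np.sqrt(x[2]+x[0]**2+x[1]**2)
def ring(c,m,roi,z):
    x0,y0,x1,y1=roi; mm=np.zeros_like(m);mm[y0:y1,x0:x1]=m[y0:y1,x0:x1]
    cs,_=cv2.findContours(mm,cv2.RETR_EXTERNAL,cv2.CHAIN_APPROX_NONE)
    k=max(cs,key=cv2.contourArea)[:,0].astype(float)
    k=cv2.convexHull(k.astype(np.float32))[:,0]
    P=np.array([ray(c,q,z)[:2] for q in k])
    for _ in range(4):
        C,r=circ(P);e=abs(np.hypot(*(P-C).T)-r);P=P[e<max(1.5,np.median(e)*2.5)]
    return C,r,e.max(),len(P),k.mean(0)
E
python3 - <<'E'
from h import *
import pickle
s,c=pickle.load(open("w1.pkl","rb"));I=cv2.imread("pics/w1.png");hsv=cv2.cvtColor(I,cv2.COLOR_BGR2HSV)
H,S,V=cv2.split(hsv)
for th in(80,95,110):
    m=((V<th)&(S<70)).astype(np.uint8)*255;m=cv2.morphologyEx(m,cv2.MORPH_OPEN,np.ones((3,3)))
    m=cv2.morphologyEx(m,cv2.MORPH_OPEN,np.ones((7,7)))
    print(th,ring(c,m,(262,172,355,262),78))
print("row218",[(tuple(hsv[218,x])) for x in range(264,352,4)])
# thread tip
g=(V>150).astype(np.uint8)*255
for th in(130,150,170):
    g=((V>th)&(S<60)).astype(np.uint8)*255
    cs,_=cv2.findContours(g[225:255,290:330],cv2.RETR_EXTERNAL,cv2.CHAIN_APPROX_NONE);k=max(cs,key=cv2.contourArea);print(cv2.minEnclosingCircle(k))
print(I[237,290:330].mean(1).round().astype(int)); print(I[190:256,308].mean(1).round().astype(int))
cv2.imwrite("pics/w1z.png",cv2.resize(I[170:270,220:400],None,fx=4.4,fy=4.4,interpolation=2))
E
```

```text
80 (array([546.50901019, 193.44156841]), np.float64(30.889022696235475), np.float64(0.8298578907940843), 35, array([308.25714, 220.6    ], dtype=float32))
95 (array([546.53385757, 193.48250156]), np.float64(31.023006863456114), np.float64(1.043200710179601), 32, array([309.125 , 216.8125], dtype=float32))
110 (array([546.45591961, 192.74112665]), np.float64(30.702622308719203), np.float64(0.785364172962062), 19, array([307.36, 224.6 ], dtype=float32))
row218 [(np.uint8(74), np.uint8(99), np.uint8(98)), (np.uint8(74), np.uint8(105), np.uint8(95)), (np.uint8(79), np.uint8(44), np.uint8(64)), (np.uint8(140), np.uint8(12), np.uint8(66)), (np.uint8(105), np.uint8(9), np.uint8(58)), (np.uint8(120), np.uint8(12), np.uint8(65)), (np.uint8(23), np.uint8(12), np.uint8(85)), (np.uint8(60), np.uint8(8), np.uint8(93)), (np.uint8(135), np.uint8(6), np.uint8(92)), (np.uint8(30), np.uint8(14), np.uint8(90)), (np.uint8(20), np.uint8(12), np.uint8(62)), (np.uint8(43), np.uint8(32), np.uint8(56)), (np.uint8(8), np.uint8(18), np.uint8(56)), (np.uint8(40), np.uint8(18), np.uint8(87)), (np.uint8(120), np.uint8(3), np.uint8(83)), (np.uint8(120), np.uint8(4), np.uint8(69)), (np.uint8(75), np.uint8(8), np.uint8(125)), (np.uint8(9), np.uint8(58), np.uint8(70)), (np.uint8(100), np.uint8(21), np.uint8(74)), (np.uint8(150), np.uint8(13), np.uint8(61)), (np.uint8(135), np.uint8(15), np.uint8(66)), (np.uint8(74), np.uint8(111), np.uint8(94))]
((18.220930099487305, 11.965116500854492), 8.763330459594727)
((39.0, 28.0), 9.999999747378752e-05)Traceback (most recent call last):
  File "<stdin>", line 14, in <module>
ValueError: max() iterable argument is empty
```

Emit:
step_arm(plan=[{"xyz": [0.1,-0.93,-0.18],"rotation": [0,0,0],"gripper": 85},{"xyz": [0.1,-0.93,-0.18],"rotation": [0,0,0],"gripper": 85},{"xyz": [0.1,-0.93,-0.18],"rotation": [0,0,0],"gripper": 85},{"xyz": [0.1,-0.93,-0.18],"rotation": [0,0,0],"gripper": 85},{"xyz": [0.1,-0.93,-0.18],"rotation": [0,0,0],"gripper": 85},{"xyz": [0.1,-0.93,-0.18],"rotation": [0,0,0],"gripper": 85},{"xyz": [0.1,-0.93,-0.18],"rotation": [0,0,0],"gripper": 85},{"xyz": [0.1,-0.93,-0.2],"rotation": [0,0,0],"gripper": 85},{"xyz": [0,0,0],"rotation": [0,0,0],"gripper": 85}])

```text
time_s: 2.78
position: [579.9, -107.5, 172.2]
tool_rot: [-179.9, 0.1, 86.0]
contact_force: [0.1, -0.0, -0.3]
grip_width: 0.995
grasp_force: 0.0
```

```bash
python3 - <<'E'
from h import *
import pickle
s,c=pickle.load(open("w1.pkl","rb"));print("tip",ray(c,(308.2,237),130),ray(c,(317,237),130))
s=st();c=eyes.calibration("wrist");I=np.ascontiguousarray(eyes.get_image("wrist")[:,:,::-1])
cv2.imwrite("pics/w2.png",I);pickle.dump((s,c),open("w2.pkl","wb"))
H,S,V=cv2.split(cv2.cvtColor(I,cv2.COLOR_BGR2HSV))
m=((V>70)&(S>110)&(H<35)).astype(np.uint8)*255
p=proj(c,(578,-103,19)).astype(int);print(p)
print(ring(c,m,(p[0]-60,p[1]-60,p[0]+60,p[1]+60),19))
E
```

```text
tip [546.53759702 192.78131145 130.        ] [552.63650614 192.34513312 130.        ]
t 2.775 p [ 579.9 -107.5  172.2] r [-1.7994e+02  7.0000e-02  8.6040e+01] F [ 0.1 -0.  -0.3] g 84.9 0.0
[308 218]
(array([ 578.02082279, -102.46501577]), np.float64(30.124532970618013), np.float64(0.7439079040894079), 39, array([309.07693, 218.33333], dtype=float32))
```

View pics/w2.png

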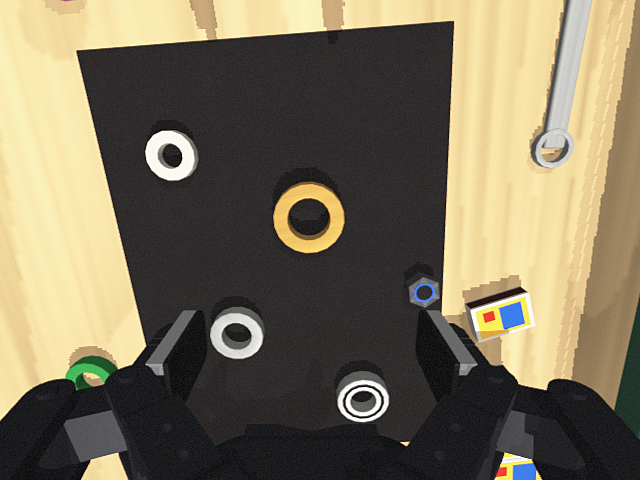

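Brass is at (309,218), the small white ring at (171,155) and the plain steel ring at (237,334). The bearing and nut are clear of the grasp.

Emit:
step_arm(plan=[{"xyz": [-0.047,0.125,-0.8],"rotation": [0,0,0],"gripper": 85},{"xyz": [0,0,-0.8],"rotation": [0,0,0],"gripper": 85},{"xyz": [0,0,-0.8],"rotation": [0,0,0],"gripper": 85},{"xyz": [0,0,-0.8],"rotation": [0,0,0],"gripper": 85},{"xyz": [0,0,-0.8],"rotation": [0,0,0],"gripper": 85},{"xyz": [0,0,-0.19],"rotation": [0,0,0],"gripper": 85},{"xyz": [0,0,0],"rotation": [0,0,0],"gripper": 50},{"xyz": [0,0,0],"rotation": [0,0,0],"gripper": 50},{"xyz": [0,0,0],"rotation": [0,0,0],"gripper": 50},{"xyz": [0,0,0],"rotation": [0,0,0],"gripper": 50}], grip_force=60)

```text
time_s: 4.08
position: [579.4, -99.9, 7.2]
tool_rot: [179.9, -0.1, 86.3]
contact_force: [-1.2, 2.2, 7.7]
grip_width: 0.666
grasp_force: 64.2
```

```bash
python3 - <<'E'
from h import *
import pickle
st()
s,c=pickle.load(open("w2.pkl","rb"));I=cv2.imread("pics/w2.png");V=cv2.split(cv2.cvtColor(I,cv2.COLOR_BGR2HSV))[2]
m=((V>110)).astype(np.uint8)*255
print("white",ring(c,m,(135,120,210,190),15));print("steel",ring(c,m,(206,300,268,365),17))
E
```

```text
t 4.075 p [579.4 -99.9   7.2] r [ 1.7985e+02 -7.0000e-02  8.6260e+01] F [-1.2  2.2  7.7] g 56.9 64.2
white (array([471.95135207, -44.51079055]), np.float64(20.265768228640283), np.float64(0.8757536548569647), 31, array([171.16129, 155.03226], dtype=float32))
steel (array([ 503.07691556, -209.99144612]), np.float64(24.42757473745581), np.float64(0.31638592388619813), 28, array([234.28572, 335.92856], dtype=float32))
```

Emit:
step_arm(plan=[{"xyz": [0,0,0.25],"rotation": [0,0,0],"gripper": 50},{"xyz": [0,0,0.5],"rotation": [0,0,0],"gripper": 50},{"xyz": [0,0,0.7],"rotation": [0,0,0],"gripper": 50},{"xyz": [0,0,0.7],"rotation": [0,0,0],"gripper": 50},{"xyz": [0,0,0],"rotation": [0,0,0],"gripper": 50},{"xyz": [0,0,0],"rotation": [0,0,0],"gripper": 50}])

```text
time_s: 4.82
position: [577.7, -100.3, 91.2]
tool_rot: [-180.0, -0.0, 86.2]
contact_force: [-0.4, -1.2, -2.3]
grip_width: 0.663
grasp_force: 64.6
```

```bash
python3 - <<'E'
from h import *
import pickle
s=st();c=eyes.calibration("wrist");I=np.ascontiguousarray(eyes.get_image("wrist")[:,:,::-1])
cv2.imwrite("pics/w3.png",I);pickle.dump((s,c),open("w3.pkl","wb"))
H,S,V=cv2.split(cv2.cvtColor(I,cv2.COLOR_BGR2HSV))
m=((V>70)&(S>110)&(H<35)).astype(np.uint8)*255
p=s["position"]
for dz in(9,12,15):
    print(dz,ring(c,m,(200,200,420,470),p[2]+dz))
E
```

```text
t 4.825 p [ 577.7 -100.3   91.2] r [-1.7997e+02 -1.0000e-02  8.6240e+01] F [-0.4 -1.2 -2.3] g 56.6 64.6
9 (array([ 577.28904293, -103.06686812]), np.float64(31.063031504864774), np.float64(2.0352082108468004), 49, array([309.59183, 318.79593], dtype=float32))
12 (array([ 577.40194077, -101.31418513]), np.float64(30.360934992446186), np.float64(1.989207787910214), 49, array([309.59183, 318.79593], dtype=float32))
15 (array([577.51483861, -99.56150214]), np.float64(29.658838480032678), np.float64(1.9432073649786155), 49, array([309.59183, 318.79593], dtype=float32))
```

View pics/w3.png

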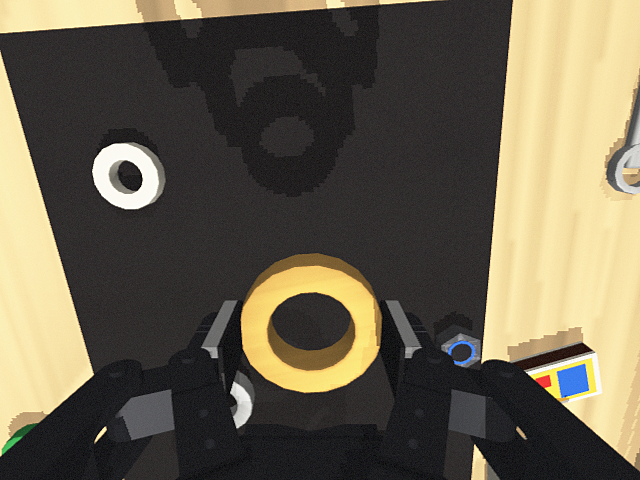

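The ring is held level between the pads, centred at about (311,322). I'll measure its offset along the pads using the bright top face only.

```bash
python3 - <<'E'
from h import *
import pickle
for f,roi,zz in(("w2",(255,165,365,270),[19]),("w3",(225,240,400,400),[101.5,103,104.5])):
    s,c=pickle.load(open(f+".pkl","rb"));I=cv2.imread(f"pics/{f}.png");H,S,V=cv2.split(cv2.cvtColor(I,cv2.COLOR_BGR2HSV))
    x0,y0,x1,y1=roi;v=V[y0:y1,x0:x1];print(f,"col",V[y0:y1:4,311])
    for th in(190,205):
        m=np.zeros_like(V);m[y0:y1,x0:x1]=((v>th)&(S[y0:y1,x0:x1]>80))*255
        m=cv2.medianBlur(m,5)
        cs,h=cv2.findContours(m,cv2.RETR_CCOMP,cv2.CHAIN_APPROX_NONE)
        big=sorted(range(len(cs)),key=lambda i:-cv2.contourArea(cs[i]))[:2]
        for i in big:
            for z in zz:
                P=np.array([ray(c,q,z)[:2] for q in cs[i][:,0]])
                for _ in range(5):
                    C,r=circ(P);e=abs(np.hypot(*(P-C).T)-r);P=P[e<max(.6,np.median(e)*2.5)]
                print(f,th,z,C.round(2),"rel tcp",(C-s["position"][:2]).round(2),r.round(2),len(P))
E
```

```text
w2 col [ 47  28  36  26  78 247 241 244 255  34  41  39  47  47  30  31  35  35
 119 243 245 249  60  40  43  46  50]
w2 190 19 [ 577.93 -103.16] rel tcp [-2.   4.3] 28.82 194
w2 190 19 [ 577.86 -103.22] rel tcp [-2.06  4.24] 18.3 122
w2 205 19 [ 577.92 -103.19] rel tcp [-2.01  4.27] 28.73 193
w2 205 19 [ 577.9  -103.22] rel tcp [-2.03  4.24] 18.42 122
w3 col [ 52  48  45  48 120 126 129 245 246 245 248 251 251 191  45  45  45  55
  50  52  47  37  49  46  46  42  45  38 122 125 124 125 129 249 251 251
 251 251 128  42]
w3 190 101.5 [ 577.11 -104.41] rel tcp [-0.57 -4.06] 29.04 319
w3 190 103 [ 577.17 -103.51] rel tcp [-0.51 -3.16] 28.7 319
w3 190 104.5 [ 577.23 -102.6 ] rel tcp [-0.45 -2.26] 28.37 319
w3 190 101.5 [ 577.1 -104.5] rel tcp [-0.59 -4.15] 18.3 238
w3 190 103 [ 577.16 -103.6 ] rel tcp [-0.53 -3.25] 18.09 238
w3 190 104.5 [ 577.22 -102.7 ] rel tcp [-0.47 -2.35] 17.88 238
w3 205 101.5 [ 577.12 -104.42] rel tcp [-0.57 -4.07] 29.0 323
w3 205 103 [ 577.18 -103.51] rel tcp [-0.51 -3.17] 28.67 323
w3 205 104.5 [ 577.24 -102.61] rel tcp [-0.45 -2.27] 28.34 323
w3 205 101.5 [ 577.09 -104.5 ] rel tcp [-0.6  -4.15] 18.36 239
w3 205 103 [ 577.14 -103.6 ] rel tcp [-0.54 -3.25] 18.15 239
w3 205 104.5 [ 577.2 -102.7] rel tcp [-0.48 -2.35] 17.94 239
```

Emit:
step_arm(plan=[{"xyz": [-0.096,0.925,0.75],"rotation": [0,0,0],"gripper": 50},{"xyz": [-0.096,0.925,0.75],"rotation": [0,0,0],"gripper": 50},{"xyz": [-0.096,0.925,0],"rotation": [0,0,0],"gripper": 50},{"xyz": [-0.096,0.925,0],"rotation": [0,0,0],"gripper": 50},{"xyz": [-0.096,0.925,0],"rotation": [0,0,0],"gripper": 50},{"xyz": [-0.096,0.925,0],"rotation": [0,0,0],"gripper": 50},{"xyz": [-0.096,0.925,0],"rotation": [0,0,0],"gripper": 50},{"xyz": [-0.096,0.94,0],"rotation": [0,0,0],"gripper": 50},{"xyz": [0,0,0],"rotation": [0,0,0],"gripper": 50},{"xyz": [0,0,0],"rotation": [0,0,0],"gripper": 50}])

```text
time_s: 6.12
position: [546.9, 195.2, 150.3]
tool_rot: [-179.9, 0.1, 86.2]
contact_force: [-1.2, -0.2, -1.4]
grip_width: 0.664
grasp_force: 65.0
```

```bash
python3 - <<'E'
from h import *
import pickle
s=st();c=eyes.calibration("wrist");I=np.ascontiguousarray(eyes.get_image("wrist")[:,:,::-1])
cv2.imwrite("pics/w4.png",I);pickle.dump((s,c),open("w4.pkl","wb"))
E
```

```text
t 6.125 p [546.9 195.2 150.3] r [-1.7991e+02  1.0000e-01  8.6210e+01] F [-1.2 -0.2 -1.4] g 56.7 65.0
```

View pics/w4.png

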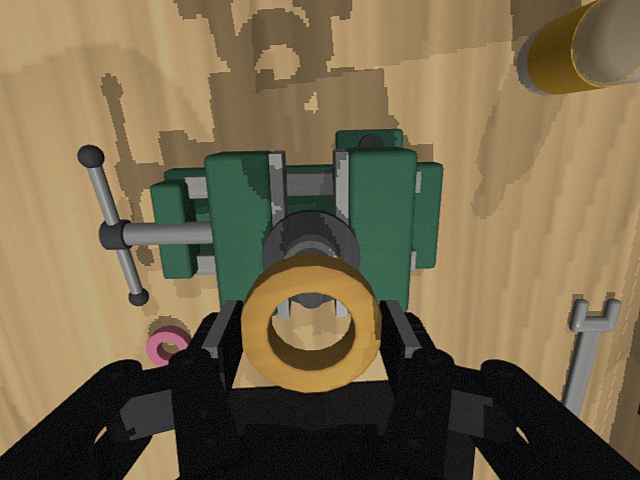

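The ring is above the spindle and aligned laterally: both are near column 311. I'll lower it over the thin sections.

Emit:
step_arm(plan=[{"xyz": [0,0,-0.4],"rotation": [0,0,0],"gripper": 50},{"xyz": [0,0,-0.4],"rotation": [0,0,0],"gripper": 50},{"xyz": [0,0,-0.3],"rotation": [0,0,0],"gripper": 50},{"xyz": [0,0,-0.15],"rotation": [0,0,0],"gripper": 50},{"xyz": [0,0,0],"rotation": [0,0,0],"gripper": 50},{"xyz": [0,0,0],"rotation": [0,0,0],"gripper": 50}])

```text
time_s: 6.92
position: [547.9, 196.2, 101.8]
tool_rot: [179.9, -0.0, 86.2]
contact_force: [0.4, 0.6, -1.8]
grip_width: 0.664
grasp_force: 65.0
```

Emit:
step_arm(plan=[{"xyz": [0,0,-0.05],"rotation": [0,0,0],"gripper": 50},{"xyz": [0,0,-0.05],"rotation": [0,0,0],"gripper": 50},{"xyz": [0,0,0],"rotation": [0,0,0],"gripper": 50}])

```text
time_s: 7.3
position: [547.3, 196.1, 97.2]
tool_rot: [-180.0, 0.0, 86.2]
contact_force: [0.7, 0.4, -0.0]
grip_width: 0.664
grasp_force: 65.0
```

Emit:
step_arm(plan=[{"xyz": [0,0,-0.05],"rotation": [0,0,0],"gripper": 50},{"xyz": [0,0,0],"rotation": [0,0,0],"gripper": 50}])

```text
time_s: 7.55
position: [547.3, 196.0, 95.1]
tool_rot: [-180.0, 0.0, 86.2]
contact_force: [0.7, -0.2, -2.5]
grip_width: 0.665
grasp_force: 65.0
```

Emit:
step_arm(plan=[{"xyz": [0,0,-0.05],"rotation": [0,0,0],"gripper": 50},{"xyz": [0,0,-0.025],"rotation": [0,0,0],"gripper": 50},{"xyz": [0,0,0],"rotation": [0,0,0],"gripper": 50}])

```text
time_s: 7.92
position: [547.4, 196.1, 92.2]
tool_rot: [-180.0, 0.0, 86.2]
contact_force: [-0.9, -0.5, -1.6]
grip_width: 0.665
grasp_force: 65.0
```

Emit:
step_arm(plan=[{"xyz": [0,0,-0.05],"rotation": [0,0,0],"gripper": 50},{"xyz": [0,0,0],"rotation": [0,0,0],"gripper": 50}])

```text
time_s: 8.18
position: [547.9, 196.1, 90.4]
tool_rot: [179.9, -0.0, 86.2]
contact_force: [0.1, -0.1, -1.6]
grip_width: 0.666
grasp_force: 65.0
```

Emit:
step_arm(plan=[{"xyz": [0,0,-0.05],"rotation": [0,0,0],"gripper": 50},{"xyz": [0,0,0],"rotation": [0,0,0],"gripper": 50}])

```text
time_s: 8.43
position: [548.1, 196.3, 88.6]
tool_rot: [179.9, -0.0, 86.2]
contact_force: [2.2, 0.3, -1.6]
grip_width: 0.666
grasp_force: 65.2
```

Emit:
step_arm(plan=[{"xyz": [0,0,-0.05],"rotation": [0,0,0],"gripper": 50},{"xyz": [0,0,0],"rotation": [0,0,0],"gripper": 50}])

```text
time_s: 8.68
position: [548.1, 196.3, 86.6]
tool_rot: [179.9, -0.0, 86.2]
contact_force: [0.6, -0.1, 2.7]
grip_width: 0.666
grasp_force: 65.4
```

Emit:
step_arm(plan=[{"xyz": [0,0,-0.05],"rotation": [0,0,0],"gripper": 50},{"xyz": [0,0,0],"rotation": [0,0,0],"gripper": 50}])

```text
time_s: 8.93
position: [548.0, 196.3, 84.4]
tool_rot: [179.9, -0.0, 86.2]
contact_force: [2.9, 1.4, 1.2]
grip_width: 0.667
grasp_force: 65.3
```

Emit:
step_arm(plan=[{"xyz": [0,0,-0.05],"rotation": [0,0,0],"gripper": 50},{"xyz": [0,0,0],"rotation": [0,0,0],"gripper": 50}])

```text
time_s: 9.18
position: [548.0, 196.2, 82.3]
tool_rot: [179.9, -0.0, 86.2]
contact_force: [3.8, 1.9, 0.2]
grip_width: 0.667
grasp_force: 65.3
```

Emit:
step_arm(plan=[{"xyz": [0,0,-0.05],"rotation": [0,0,0],"gripper": 50},{"xyz": [0,0,0],"rotation": [0,0,0],"gripper": 50}])

```text
time_s: 9.43
position: [548.1, 196.3, 82.1]
tool_rot: [180.0, -0.1, 86.2]
contact_force: [-0.1, 0.3, 13.8]
grip_width: 0.667
grasp_force: 66.7
```

Emit:
step_arm(plan=[{"xyz": [0,0,-0.025],"rotation": [0,0,0],"gripper": 50},{"xyz": [0,0,0],"rotation": [0,0,0],"gripper": 50}])

```text
time_s: 9.68
position: [548.1, 196.3, 82.1]
tool_rot: [180.0, -0.1, 86.2]
contact_force: [-2.6, -0.3, 20.4]
grip_width: 0.664
grasp_force: 67.3
```

Emit:
step_arm(plan=[{"xyz": [0,0,0.07],"rotation": [0,0,0],"gripper": 50},{"xyz": [0,0,0],"rotation": [0,0,0],"gripper": 85},{"xyz": [0,0,0],"rotation": [0,0,0],"gripper": 85},{"xyz": [0,0,0],"rotation": [0,0,0],"gripper": 85},{"xyz": [0,0,0.3],"rotation": [0,0,0],"gripper": 85},{"xyz": [0,0,0.7],"rotation": [0,0,0],"gripper": 85},{"xyz": [0,0,0.8],"rotation": [0,0,0],"gripper": 85},{"xyz": [0,0,0.8],"rotation": [0,0,0],"gripper": 85},{"xyz": [0,0,0.8],"rotation": [0,0,0],"gripper": 85},{"xyz": [0,0,0],"rotation": [0,0,0],"gripper": 85}])

```text
time_s: 10.92
position: [549.1, 196.4, 221.6]
tool_rot: [179.7, -0.2, 86.2]
contact_force: [0.5, -0.1, -0.8]
grip_width: 0.996
grasp_force: 0.0
```

```bash
python3 - <<'E'
from h import *
import pickle
s=st();c=eyes.calibration("wrist");I=np.ascontiguousarray(eyes.get_image("wrist")[:,:,::-1])
cv2.imwrite("pics/w5.png",I);pickle.dump((s,c),open("w5.pkl","wb"))
H,S,V=cv2.split(cv2.cvtColor(I,cv2.COLOR_BGR2HSV))
p=proj(c,(547.5,193.1,94)).astype(int);print(p)
m=np.zeros_like(V);x0,y0,x1,y1=p[0]-55,p[1]-55,p[0]+55,p[1]+55
m[y0:y1,x0:x1]=((V>170)&(S>80)&(H<35))[y0:y1,x0:x1]*255
m=cv2.medianBlur(m,3);cs,h=cv2.findContours(m,cv2.RETR_EXTERNAL,cv2.CHAIN_APPROX_NONE)
k=max(cs,key=cv2.contourArea)
for z in(92,94,96,100):
    P=np.array([ray(c,q,z)[:2] for q in k[:,0]])
    for _ in range(5):
        C,r=circ(P);e=abs(np.hypot(*(P-C).T)-r);P=P[e<max(.6,np.median(e)*2.5)]
    print(z,C.round(2),r.round(2),len(P))
cv2.imwrite("pics/w5z.png",cv2.resize(I[p[1]-60:p[1]+60,p[0]-80:p[0]+80],None,fx=4,fy=4))
E
```

```text
t 10.925 p [549.1 196.4 221.6] r [179.69  -0.19  86.22] F [ 0.5 -0.1 -0.8] g 85.1 0.0
[308 237]
92 [575.89 151.41] 10.24 95
94 [575.72 152.29] 10.16 95
96 [575.55 153.17] 10.08 95
100 [575.21 154.93] 9.93 95
```

View pics/w5z.png

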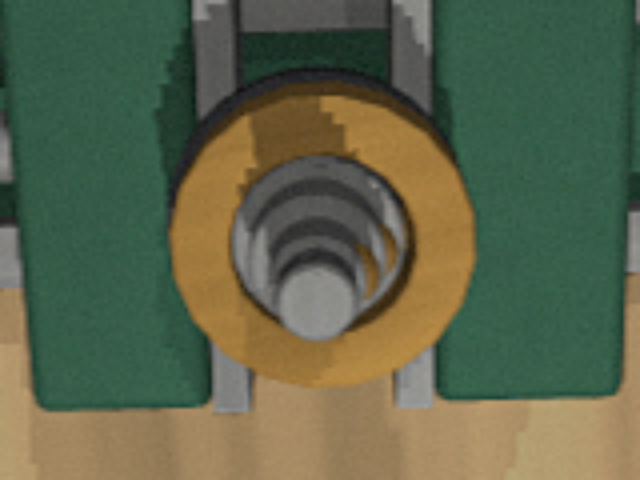

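The brass ring sits flat on the flange at the predicted pixel (308,237), so it is home. Next is the steel ring.

Emit:
step_arm(plan=[{"xyz": [-0.1,-1,0],"rotation": [0,0,0],"gripper": 85},{"xyz": [-0.11,-1,-0.12],"rotation": [0,0,0],"gripper": 85},{"xyz": [-0.11,-1,-0.12],"rotation": [0,0,0],"gripper": 85},{"xyz": [-0.11,-1,-0.12],"rotation": [0,0,0],"gripper": 85},{"xyz": [-0.11,-1,-0.15],"rotation": [0,0,0],"gripper": 85},{"xyz": [-0.11,-1,-0.15],"rotation": [0,0,0],"gripper": 85},{"xyz": [-0.11,-1,-0.15],"rotation": [0,0,0],"gripper": 85},{"xyz": [-0.11,-1,-0.15],"rotation": [0,0,0],"gripper": 85},{"xyz": [-0.11,-1,-0.15],"rotation": [0,0,0],"gripper": 85},{"xyz": [-0.12,-1.0,-0.15],"rotation": [0,0,0],"gripper": 85}])

```text
time_s: 12.22
position: [502.4, -204.8, 166.5]
tool_rot: [-179.9, -0.0, 86.2]
contact_force: [0.2, 0.9, 0.0]
grip_width: 0.994
grasp_force: 0.0
```

Emit:
step_arm(plan=[{"xyz": [0,-0.1,0],"rotation": [0,0,0],"gripper": 85},{"xyz": [0,0,0],"rotation": [0,0,0],"gripper": 85},{"xyz": [0,0,0],"rotation": [0,0,0],"gripper": 85}])

```text
time_s: 12.6
position: [503.7, -206.2, 167.4]
tool_rot: [-180.0, -0.1, 86.4]
contact_force: [-0.1, 0.1, 0.0]
grip_width: 0.995
grasp_force: 0.0
```

```bash
cat >> h.py <<'E'
def shot(f):
    import pickle
    s=st();c=eyes.calibration("wrist");I=np.ascontiguousarray(eyes.get_image("wrist")[:,:,::-1])
    cv2.imwrite(f"pics/{f}.png",I);pickle.dump((s,c),open(f+".pkl","wb"));return s,c,I
def face(c,V,roi,zz,th,pos):
    x0,y0,x1,y1=roi;m=np.zeros_like(V);m[y0:y1,x0:x1]=(V[y0:y1,x0:x1]>th)*255;m=cv2.medianBlur(m,5)
    cs,h=cv2.findContours(m,cv2.RETR_CCOMP,cv2.CHAIN_APPROX_NONE)
    for k in sorted(cs,key=lambda k:-cv2.contourArea(k))[:2]:
        for z in zz:
            P=np.array([ray(c,q,z)[:2] for q in k[:,0]])
            for _ in range(5):
                C,r=circ(P);e=abs(np.hypot(*(P-C).T)-r);P=P[e<max(.6,np.median(e)*2.5)]
            print(th,round(z,1),C.round(2),"rel tcp",(C-pos[:2]).round(2),r.round(2),len(P))
E
python3 - <<'E'
from h import *
s,c,I=shot("w6");V=cv2.cvtColor(I,cv2.COLOR_BGR2HSV)[:,:,2]
p=proj(c,(503,-210,17)).astype(int);print(p,V[p[1]-45:p[1]+45:4,p[0]])
for th in(150,190):face(c,V,(p[0]-50,p[1]-50,p[0]+50,p[1]+50),[17],th,s["position"])
E
```

```text
t 12.6 p [ 503.7 -206.2  167.4] r [-1.7997e+02 -6.0000e-02  8.6370e+01] F [-0.1  0.1  0. ] g 85.0 0.0
[310 229] [ 54  38  29  34  98 219 221 219  40  44  50  46  32  31  25  96 215 224
 242  38  41  42  44]
150 17 [ 502.5  -210.82] rel tcp [-1.21 -4.58] 23.84 159
150 17 [ 502.48 -211.01] rel tcp [-1.23 -4.77] 14.29 94
190 17 [ 502.5  -210.96] rel tcp [-1.21 -4.73] 23.48 155
190 17 [ 502.57 -211.06] rel tcp [-1.14 -4.82] 14.63 95
```

Emit:
step_arm(plan=[{"xyz": [-0.018,-0.118,-0.8],"rotation": [0,0,0],"gripper": 85},{"xyz": [0,0,-0.8],"rotation": [0,0,0],"gripper": 85},{"xyz": [0,0,-0.8],"rotation": [0,0,0],"gripper": 85},{"xyz": [0,0,-0.8],"rotation": [0,0,0],"gripper": 80},{"xyz": [0,0,-0.8],"rotation": [0,0,0],"gripper": 75},{"xyz": [0,0,-0.06],"rotation": [0,0,0],"gripper": 70},{"xyz": [0,0,0],"rotation": [0,0,0],"gripper": 40},{"xyz": [0,0,0],"rotation": [0,0,0],"gripper": 40},{"xyz": [0,0,0],"rotation": [0,0,0],"gripper": 40},{"xyz": [0,0,0],"rotation": [0,0,0],"gripper": 40}])

```text
time_s: 13.9
position: [503.8, -212.7, 7.0]
tool_rot: [179.9, -0.0, 86.3]
contact_force: [-1.1, 1.3, 7.2]
grip_width: 0.55
grasp_force: 62.3
```

Emit:
step_arm(plan=[{"xyz": [0,0,0.25],"rotation": [0,0,0],"gripper": 40},{"xyz": [0,0,0.5],"rotation": [0,0,0],"gripper": 40},{"xyz": [0,0,0.7],"rotation": [0,0,0],"gripper": 40},{"xyz": [0,0,0.7],"rotation": [0,0,0],"gripper": 40},{"xyz": [0,0,0],"rotation": [0,0,0],"gripper": 40},{"xyz": [0,0,0],"rotation": [0,0,0],"gripper": 40}])

```text
time_s: 14.65
position: [502.2, -212.2, 90.8]
tool_rot: [-180.0, -0.0, 86.2]
contact_force: [-0.1, 0.2, -1.9]
grip_width: 0.549
grasp_force: 62.1
```

```bash
python3 - <<'E'
from h import *
s,c,I=shot("w7");V=cv2.cvtColor(I,cv2.COLOR_BGR2HSV)[:,:,2]
P=s["position"];z=P[2]+10;p=proj(c,(P[0],P[1]-2,z)).astype(int);print(p,V[p[1]-80:p[1]+80:5,p[0]])
for th in(150,190):face(c,V,(p[0]-57,p[1]-80,p[0]+57,p[1]+80),[z-1,z+1],th,P)
E
```

```text
t 14.65 p [ 502.2 -212.2   90.8] r [-1.7996e+02 -3.0000e-02  8.6240e+01] F [-0.1  0.2 -1.9] g 46.9 62.1
[311 327] [ 48  41 104 113 220 225 234 236 197  42  41  40  49  40  55  43  44  44
  95  96 102 232 233 240 246  49  40  48  40  50  40  50]
150 99.8 [ 502.04 -210.72] rel tcp [-0.2   1.49] 23.94 253
150 101.8 [ 502.11 -209.61] rel tcp [-0.13  2.6 ] 23.57 254
150 99.8 [ 502.06 -210.83] rel tcp [-0.18  1.38] 14.24 187
150 101.8 [ 502.13 -209.73] rel tcp [-0.11  2.48] 14.03 187
190 99.8 [ 502.1  -210.74] rel tcp [-0.14  1.47] 23.81 252
190 101.8 [ 502.17 -209.63] rel tcp [-0.07  2.58] 23.45 253
190 99.8 [ 502.06 -210.82] rel tcp [-0.18  1.39] 14.41 189
190 101.8 [ 502.13 -209.72] rel tcp [-0.11  2.49] 14.19 189
```

Emit:
step_arm(plan=[{"xyz": [0.112,1,0.5],"rotation": [0,0,0],"gripper": 40},{"xyz": [0.112,1,0.5],"rotation": [0,0,0],"gripper": 40},{"xyz": [0.112,1,0.5],"rotation": [0,0,0],"gripper": 40},{"xyz": [0.112,1,0],"rotation": [0,0,0],"gripper": 40},{"xyz": [0.112,1,0],"rotation": [0,0,0],"gripper": 40},{"xyz": [0.112,1,0],"rotation": [0,0,0],"gripper": 40},{"xyz": [0.112,1,0],"rotation": [0,0,0],"gripper": 40},{"xyz": [0.112,1,0],"rotation": [0,0,0],"gripper": 40},{"xyz": [0.112,1,0],"rotation": [0,0,0],"gripper": 40},{"xyz": [0.112,1,0],"rotation": [0,0,0],"gripper": 40}])

```text
time_s: 15.95
position: [546.8, 188.3, 149.8]
tool_rot: [-179.9, 0.1, 86.2]
contact_force: [0.3, -0.4, -0.6]
grip_width: 0.551
grasp_force: 62.3
```

Emit:
step_arm(plan=[{"xyz": [0,0.1,0],"rotation": [0,0,0],"gripper": 40},{"xyz": [0,0,0],"rotation": [0,0,0],"gripper": 40},{"xyz": [0,0,0],"rotation": [0,0,0],"gripper": 40}])

```text
time_s: 16.32
position: [547.4, 189.4, 150.9]
tool_rot: [-180.0, 0.1, 86.1]
contact_force: [-0.9, 0.3, -0.6]
grip_width: 0.546
grasp_force: 62.2
```

```bash
python3 - <<'E'
from h import *
s,c,I=shot("w8");V=cv2.cvtColor(I,cv2.COLOR_BGR2HSV)[:,:,2]
P=s["position"];z=P[2]+10;p=proj(c,(P[0],P[1]+2,z)).astype(int)
for th in(150,190):face(c,V,(p[0]-57,p[1]-80,p[0]+57,p[1]+80),[z],th,P)
for _ in range(4): eyes.get_image("top"); st()
E
```

```text
t 16.325 p [547.4 189.4 150.9] r [-1.7996e+02  7.0000e-02  8.6090e+01] F [-0.9  0.3 -0.6] g 46.6 62.2
150 160.9 [548.64 184.94] rel tcp [ 1.25 -4.46] 24.0 368
150 160.9 [547.19 190.63] rel tcp [-0.2   1.23] 14.89 134
t 16.425 p [547.6 189.7 151.2] r [-1.7999e+02  3.0000e-02  8.6100e+01] F [ 0.3  0.2 -1.4] g 46.7 62.2
t 16.475 p [547.6 190.1 151.3] r [-1.800e+02  1.000e-02  8.612e+01] F [ 0.3  0.2 -2.5] g 46.6 62.2
t 16.525 p [547.7 190.3 151.4] r [179.99   0.    86.14] F [-0.5  0.2 -0.8] g 46.5 62.2
t 16.575 p [547.6 190.6 151.4] r [ 1.7999e+02 -1.0000e-02  8.6160e+01] F [-0.4  0.1 -2. ] g 47.3 62.2
```

Emit:
step_arm(plan=[{"xyz": [0,0,-0.4],"rotation": [0,0,0],"gripper": 40},{"xyz": [0,0,-0.4],"rotation": [0,0,0],"gripper": 40},{"xyz": [0,0,-0.12],"rotation": [0,0,0],"gripper": 40},{"xyz": [0,0,0],"rotation": [0,0,0],"gripper": 40},{"xyz": [0,0,0],"rotation": [0,0,0],"gripper": 40},{"xyz": [0,0,0],"rotation": [0,0,0],"gripper": 40}])

```text
time_s: 17.32
position: [547.9, 191.5, 115.0]
tool_rot: [179.9, -0.0, 86.2]
contact_force: [-0.5, 0.4, -2.2]
grip_width: 0.552
grasp_force: 62.2
```

Emit:
step_arm(plan=[{"xyz": [0,0,-0.05],"rotation": [0,0,0],"gripper": 40},{"xyz": [0,0,-0.05],"rotation": [0,0,0],"gripper": 40},{"xyz": [0,0,0],"rotation": [0,0,0],"gripper": 40}])

```text
time_s: 17.7
position: [547.4, 191.4, 110.4]
tool_rot: [-180.0, 0.0, 86.2]
contact_force: [-0.2, 0.0, -1.0]
grip_width: 0.549
grasp_force: 62.2
```

Emit:
step_arm(plan=[{"xyz": [0,0,-0.05],"rotation": [0,0,0],"gripper": 40},{"xyz": [0,0,0],"rotation": [0,0,0],"gripper": 40}])

```text
time_s: 17.95
position: [547.4, 191.3, 108.3]
tool_rot: [-180.0, 0.0, 86.2]
contact_force: [-0.5, -0.3, -2.6]
grip_width: 0.545
grasp_force: 62.2
```

Emit:
step_arm(plan=[{"xyz": [0,0,-0.05],"rotation": [0,0,0],"gripper": 40},{"xyz": [0,0,0],"rotation": [0,0,0],"gripper": 40}])

```text
time_s: 18.2
position: [547.4, 191.3, 106.3]
tool_rot: [-180.0, 0.0, 86.2]
contact_force: [0.3, 0.3, -2.2]
grip_width: 0.547
grasp_force: 62.2
```

Emit:
step_arm(plan=[{"xyz": [0,0,-0.05],"rotation": [0,0,0],"gripper": 40},{"xyz": [0,0,0],"rotation": [0,0,0],"gripper": 40}])

```text
time_s: 18.45
position: [547.7, 191.3, 104.5]
tool_rot: [180.0, -0.0, 86.2]
contact_force: [-0.1, 0.1, -2.3]
grip_width: 0.545
grasp_force: 62.2
```

Emit:
step_arm(plan=[{"xyz": [0,0,-0.05],"rotation": [0,0,0],"gripper": 40},{"xyz": [0,0,0],"rotation": [0,0,0],"gripper": 40}])

```text
time_s: 18.7
position: [547.8, 191.3, 102.8]
tool_rot: [180.0, -0.0, 86.2]
contact_force: [-0.1, -0.6, 0.7]
grip_width: 0.546
grasp_force: 62.5
```

Emit:
step_arm(plan=[{"xyz": [0,0,-0.05],"rotation": [0,0,0],"gripper": 40},{"xyz": [0,0,0],"rotation": [0,0,0],"gripper": 40}])

```text
time_s: 18.95
position: [547.8, 191.3, 100.8]
tool_rot: [180.0, -0.0, 86.2]
contact_force: [0.1, -0.5, 2.8]
grip_width: 0.547
grasp_force: 62.7
```

Emit:
step_arm(plan=[{"xyz": [0,0,-0.05],"rotation": [0,0,0],"gripper": 40},{"xyz": [0,0,0],"rotation": [0,0,0],"gripper": 40}])

```text
time_s: 19.2
position: [547.8, 191.3, 98.9]
tool_rot: [180.0, -0.0, 86.2]
contact_force: [-0.7, -0.3, 4.5]
grip_width: 0.547
grasp_force: 62.9
```

Emit:
step_arm(plan=[{"xyz": [0,0,-0.03],"rotation": [0,0,0],"gripper": 40},{"xyz": [0,0,0],"rotation": [0,0,0],"gripper": 40}])

```text
time_s: 19.45
position: [547.8, 191.3, 98.1]
tool_rot: [180.0, -0.0, 86.2]
contact_force: [-2.6, -1.0, 8.3]
grip_width: 0.549
grasp_force: 63.2
```

Emit:
step_arm(plan=[{"xyz": [0,0,-0.03],"rotation": [0,0,0],"gripper": 40},{"xyz": [0,0,0],"rotation": [0,0,0],"gripper": 40}])

```text
time_s: 19.7
position: [547.8, 191.3, 97.9]
tool_rot: [180.0, -0.1, 86.2]
contact_force: [-4.8, -2.6, 14.5]
grip_width: 0.548
grasp_force: 63.9
```

Emit:
step_arm(plan=[{"xyz": [0,0,0.07],"rotation": [0,0,0],"gripper": 40},{"xyz": [0,0,0],"rotation": [0,0,0],"gripper": 85},{"xyz": [0,0,0],"rotation": [0,0,0],"gripper": 85},{"xyz": [0,0,0],"rotation": [0,0,0],"gripper": 85},{"xyz": [0,0,0.3],"rotation": [0,0,0],"gripper": 85},{"xyz": [0,0,0.7],"rotation": [0,0,0],"gripper": 85},{"xyz": [0,0,0.8],"rotation": [0,0,0],"gripper": 85},{"xyz": [0,0,0.8],"rotation": [0,0,0],"gripper": 85},{"xyz": [0,0,0.4],"rotation": [0,0,0],"gripper": 85},{"xyz": [0,0,0],"rotation": [0,0,0],"gripper": 85}])

```text
time_s: 20.95
position: [548.1, 191.5, 220.1]
tool_rot: [179.9, -0.1, 86.2]
contact_force: [0.4, -0.4, -1.3]
grip_width: 0.995
grasp_force: 0.0
```

```bash
python3 - <<'E'
from h import *
s,c,I=shot("w9")
p=proj(c,(547.3,193.1,108)).astype(int);print(p)
cv2.imwrite("pics/w9z.png",cv2.resize(I[p[1]-60:p[1]+60,p[0]-80:p[0]+80],None,fx=4,fy=4))
E
```

```text
t 20.95 p [548.1 191.5 220.1] r [ 1.7988e+02 -8.0000e-02  8.6240e+01] F [ 0.4 -0.4 -1.3] g 85.0 0.0
[309 236]
```

View pics/w9z.png

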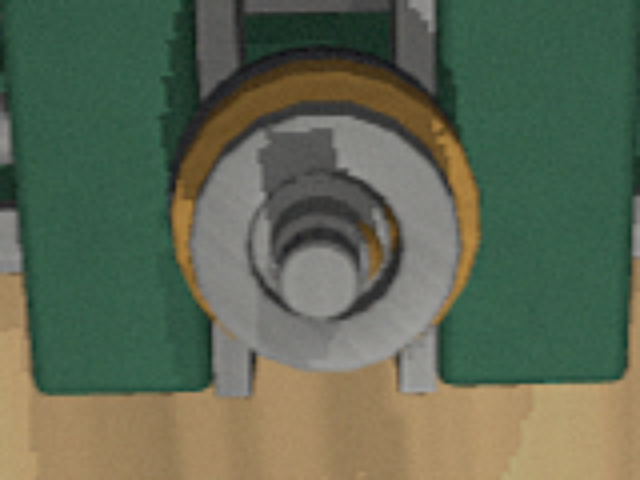

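The steel ring sits flat and centred on the brass one. Next is the white ring.

Emit:
step_arm(plan=[{"xyz": [-0.315,-0.985,0],"rotation": [0,0,0],"gripper": 85},{"xyz": [-0.315,-0.985,-0.25],"rotation": [0,0,0],"gripper": 85},{"xyz": [-0.315,-0.985,-0.25],"rotation": [0,0,0],"gripper": 85},{"xyz": [-0.315,-0.985,-0.25],"rotation": [0,0,0],"gripper": 85},{"xyz": [-0.315,-0.985,-0.25],"rotation": [0,0,0],"gripper": 85},{"xyz": [-0.315,-0.985,-0.25],"rotation": [0,0,0],"gripper": 85},{"xyz": [0,0,0],"rotation": [0,0,0],"gripper": 85},{"xyz": [0,0,0],"rotation": [0,0,0],"gripper": 85},{"xyz": [0,0,0],"rotation": [0,0,0],"gripper": 85},{"xyz": [0,0,0],"rotation": [0,0,0],"gripper": 85}])

```text
time_s: 22.25
position: [472.3, -44.1, 168.9]
tool_rot: [180.0, -0.0, 86.3]
contact_force: [1.1, -0.5, 0.2]
grip_width: 0.997
grasp_force: 0.0
```

```bash
python3 - <<'E'
from h import *
s,c,I=shot("w10");V=cv2.cvtColor(I,cv2.COLOR_BGR2HSV)[:,:,2]
p=proj(c,(471.7,-45,15)).astype(int);print(p,V[p[1]-40:p[1]+40:4,p[0]])
for th in(170,210):face(c,V,(p[0]-40,p[1]-40,p[0]+40,p[1]+40),[15],th,s["position"])
E
```

```text
t 22.25 p [472.3 -44.1 168.9] r [179.99  -0.    86.35] F [ 1.1 -0.5  0.2] g 85.1 0.0
[310 224] [ 52  49  26  31 136 251 250 255  39  41  34  23  44 215 250 253  29  49
  46  48]
170 15 [470.16 -44.39] rel tcp [-2.13 -0.31] 19.02 126
170 15 [470.1  -44.35] rel tcp [-2.19 -0.27] 10.2 67
210 15 [470.23 -44.36] rel tcp [-2.05 -0.28] 18.9 122
210 15 [470.2  -44.45] rel tcp [-2.08 -0.36] 10.4 68
```

Emit:
step_arm(plan=[{"xyz": [-0.043,0.012,-0.8],"rotation": [0,0,0],"gripper": 85},{"xyz": [0,0,-0.8],"rotation": [0,0,0],"gripper": 80},{"xyz": [0,0,-0.8],"rotation": [0,0,0],"gripper": 75},{"xyz": [0,0,-0.8],"rotation": [0,0,0],"gripper": 70},{"xyz": [0,0,-0.8],"rotation": [0,0,0],"gripper": 65},{"xyz": [0,0,-0.085],"rotation": [0,0,0],"gripper": 60},{"xyz": [0,0,0],"rotation": [0,0,0],"gripper": 30},{"xyz": [0,0,0],"rotation": [0,0,0],"gripper": 30},{"xyz": [0,0,0],"rotation": [0,0,0],"gripper": 30},{"xyz": [0,0,0],"rotation": [0,0,0],"gripper": 30}], grip_force=50)

```text
time_s: 23.55
position: [471.3, -44.5, 6.7]
tool_rot: [179.9, -0.0, 86.2]
contact_force: [-0.4, 1.2, 7.3]
grip_width: 0.436
grasp_force: 50.7
```

Emit:
step_arm(plan=[{"xyz": [0,0,0.25],"rotation": [0,0,0],"gripper": 30},{"xyz": [0,0,0.5],"rotation": [0,0,0],"gripper": 30},{"xyz": [0,0,0.7],"rotation": [0,0,0],"gripper": 30},{"xyz": [0,0,0.7],"rotation": [0,0,0],"gripper": 30},{"xyz": [0,0,0],"rotation": [0,0,0],"gripper": 30},{"xyz": [0,0,0],"rotation": [0,0,0],"gripper": 30},{"xyz": [0,0,0],"rotation": [0,0,0],"gripper": 30},{"xyz": [0,0,0],"rotation": [0,0,0],"gripper": 30}])

```text
time_s: 24.55
position: [469.7, -44.6, 90.8]
tool_rot: [-179.9, 0.0, 86.2]
contact_force: [0.0, 0.2, -0.3]
grip_width: 0.436
grasp_force: 50.2
```

```bash
python3 - <<'E'
from h import *
s,c,I=shot("w11");V=cv2.cvtColor(I,cv2.COLOR_BGR2HSV)[:,:,2]
P=s["position"];z=P[2]+8;p=proj(c,(P[0],P[1]+.5,z)).astype(int);print(p,V[p[1]-80:p[1]+80:5,p[0]])
for th in(170,210):face(c,V,(p[0]-47,p[1]-70,p[0]+47,p[1]+70),[z-1,z+1],th,P)
E
```

```text
t 24.55 p [469.7 -44.6  90.8] r [-1.7992e+02  2.0000e-02  8.6220e+01] F [ 0.   0.2 -0.3] g 37.2 50.2
[311 319] [ 42  42  42  46  48  51 129 132 249 250 250 250  40  43  46  47  45  46
 126 129 137 250 251 250 255  45  37  35  43  40  42  40]
170 97.8 [469.41 -44.75] rel tcp [-0.3 -0.1] 19.09 221
170 99.8 [469.49 -43.63] rel tcp [-0.22  1.01] 18.81 223
170 97.8 [469.41 -44.76] rel tcp [-0.3  -0.12] 10.18 131
170 99.8 [469.49 -43.65] rel tcp [-0.22  1.  ] 10.03 131
210 97.8 [469.39 -44.84] rel tcp [-0.32 -0.19] 18.99 202
210 99.8 [469.47 -43.72] rel tcp [-0.24  0.93] 18.71 203
210 97.8 [469.37 -44.85] rel tcp [-0.34 -0.2 ] 10.34 133
210 99.8 [469.44 -43.73] rel tcp [-0.27  0.92] 10.19 133
```

Emit:
step_arm(plan=[{"xyz": [0.323,0.985,0.75],"rotation": [0,0,0],"gripper": 30},{"xyz": [0.323,0.985,0.75],"rotation": [0,0,0],"gripper": 30},{"xyz": [0.323,0.985,0],"rotation": [0,0,0],"gripper": 30},{"xyz": [0.323,0.985,0],"rotation": [0,0,0],"gripper": 30},{"xyz": [0.323,0.985,0],"rotation": [0,0,0],"gripper": 30},{"xyz": [0.323,1,0],"rotation": [0,0,0],"gripper": 30},{"xyz": [0,0,0],"rotation": [0,0,0],"gripper": 30},{"xyz": [0,0,0],"rotation": [0,0,0],"gripper": 30},{"xyz": [0,0,0],"rotation": [0,0,0],"gripper": 30},{"xyz": [0,0,0],"rotation": [0,0,0],"gripper": 30}])

```text
time_s: 25.85
position: [547.7, 191.3, 151.6]
tool_rot: [-180.0, 0.0, 86.1]
contact_force: [-0.1, -0.4, -0.2]
grip_width: 0.44
grasp_force: 50.3
```

Emit:
step_arm(plan=[{"xyz": [0,0,-0.25],"rotation": [0,0,0],"gripper": 30},{"xyz": [0,0,-0.25],"rotation": [0,0,0],"gripper": 30},{"xyz": [0,0,-0.1],"rotation": [0,0,0],"gripper": 30},{"xyz": [0,0,0],"rotation": [0,0,0],"gripper": 30},{"xyz": [0,0,0],"rotation": [0,0,0],"gripper": 30}])

```text
time_s: 26.48
position: [548.0, 192.5, 127.7]
tool_rot: [180.0, -0.0, 86.2]
contact_force: [0.4, 0.1, -0.4]
grip_width: 0.438
grasp_force: 50.3
```

Emit:
step_arm(plan=[{"xyz": [-0.005,0,-0.05],"rotation": [0,0,0],"gripper": 30},{"xyz": [0,0,-0.04],"rotation": [0,0,0],"gripper": 30},{"xyz": [0,0,0],"rotation": [0,0,0],"gripper": 30}])

```text
time_s: 26.85
position: [547.5, 192.4, 123.8]
tool_rot: [-180.0, 0.0, 86.2]
contact_force: [0.0, 0.7, 0.0]
grip_width: 0.436
grasp_force: 50.3
```

Emit:
step_arm(plan=[{"xyz": [0,0,-0.05],"rotation": [0,0,0],"gripper": 30},{"xyz": [0,0,0],"rotation": [0,0,0],"gripper": 30}])

```text
time_s: 27.1
position: [547.4, 192.4, 121.7]
tool_rot: [-180.0, 0.0, 86.2]
contact_force: [-0.4, -0.7, -0.8]
grip_width: 0.436
grasp_force: 50.3
```

Emit:
step_arm(plan=[{"xyz": [0,0,-0.05],"rotation": [0,0,0],"gripper": 30},{"xyz": [0,0,0],"rotation": [0,0,0],"gripper": 30}])

```text
time_s: 27.35
position: [547.5, 192.4, 119.8]
tool_rot: [-180.0, 0.0, 86.2]
contact_force: [0.4, 0.8, 0.8]
grip_width: 0.438
grasp_force: 50.3
```

Emit:
step_arm(plan=[{"xyz": [0,0,-0.05],"rotation": [0,0,0],"gripper": 30},{"xyz": [0,0,0],"rotation": [0,0,0],"gripper": 30}])

```text
time_s: 27.6
position: [547.8, 192.5, 117.9]
tool_rot: [180.0, -0.0, 86.2]
contact_force: [0.4, 0.1, -1.5]
grip_width: 0.435
grasp_force: 50.2
```

Threaded without resistance. Home should be at TCP z of about 111.7.

Emit:
step_arm(plan=[{"xyz": [0,0,-0.05],"rotation": [0,0,0],"gripper": 30},{"xyz": [0,0,0],"rotation": [0,0,0],"gripper": 30}])

```text
time_s: 27.85
position: [547.9, 192.6, 116.3]
tool_rot: [180.0, -0.0, 86.2]
contact_force: [0.9, 0.3, 4.1]
grip_width: 0.438
grasp_force: 50.6
```

Emit:
step_arm(plan=[{"xyz": [0,0,-0.05],"rotation": [0,0,0],"gripper": 30},{"xyz": [0,0,0],"rotation": [0,0,0],"gripper": 30}])

```text
time_s: 28.1
position: [547.9, 192.6, 114.5]
tool_rot: [180.0, -0.0, 86.2]
contact_force: [-0.1, -0.2, 5.2]
grip_width: 0.435
grasp_force: 50.8
```

Emit:
step_arm(plan=[{"xyz": [0,0,-0.04],"rotation": [0,0,0],"gripper": 30},{"xyz": [0,0,0],"rotation": [0,0,0],"gripper": 30}])

```text
time_s: 28.35
position: [547.9, 192.6, 113.0]
tool_rot: [180.0, -0.0, 86.2]
contact_force: [-1.0, 0.0, 5.9]
grip_width: 0.438
grasp_force: 50.9
```

Emit:
step_arm(plan=[{"xyz": [0,0,-0.03],"rotation": [0,0,0],"gripper": 30},{"xyz": [0,0,0],"rotation": [0,0,0],"gripper": 30}])

```text
time_s: 28.6
position: [547.9, 192.6, 112.5]
tool_rot: [180.0, -0.1, 86.2]
contact_force: [-2.2, -0.5, 10.6]
grip_width: 0.435
grasp_force: 51.3
```

Emit:
step_arm(plan=[{"xyz": [0,0,-0.02],"rotation": [0,0,0],"gripper": 30},{"xyz": [0,0,0],"rotation": [0,0,0],"gripper": 30}])

```text
time_s: 28.85
position: [548.0, 192.7, 112.1]
tool_rot: [180.0, -0.1, 86.2]
contact_force: [-3.4, 0.3, 12.3]
grip_width: 0.436
grasp_force: 51.6
```

Emit:
step_arm(plan=[{"xyz": [0,0,0],"rotation": [0,0,0],"gripper": 30},{"xyz": [0,0,0],"rotation": [0,0,0],"gripper": 30}])

```text
time_s: 29.1
position: [548.0, 192.7, 112.1]
tool_rot: [180.0, -0.1, 86.2]
contact_force: [-2.6, -0.8, 13.0]
grip_width: 0.435
grasp_force: 51.6
```

Emit:
step_arm(plan=[{"xyz": [0,0,-0.015],"rotation": [0,0,0],"gripper": 30},{"xyz": [0,0,0],"rotation": [0,0,0],"gripper": 30}])

```text
time_s: 29.35
position: [548.0, 192.7, 111.6]
tool_rot: [180.0, -0.1, 86.2]
contact_force: [-3.2, -0.4, 15.0]
grip_width: 0.435
grasp_force: 51.8
```

Emit:
step_arm(plan=[{"xyz": [0,0,-0.01],"rotation": [0,0,0],"gripper": 30},{"xyz": [0,0,0],"rotation": [0,0,0],"gripper": 30}])

```text
time_s: 29.6
position: [548.0, 192.7, 111.7]
tool_rot: [180.0, -0.1, 86.2]
contact_force: [-4.7, -0.4, 16.1]
grip_width: 0.434
grasp_force: 52.0
```

Emit:
step_arm(plan=[{"xyz": [0,0,0.08],"rotation": [0,0,0],"gripper": 30},{"xyz": [0,0,0],"rotation": [0,0,0],"gripper": 85},{"xyz": [0,0,0],"rotation": [0,0,0],"gripper": 85},{"xyz": [0,0,0],"rotation": [0,0,0],"gripper": 85},{"xyz": [0,0,0.3],"rotation": [0,0,0],"gripper": 85},{"xyz": [0,0,0.6],"rotation": [0,0,0],"gripper": 85},{"xyz": [0,0,0.6],"rotation": [0,0,0],"gripper": 85},{"xyz": [0,0,0.6],"rotation": [0,0,0],"gripper": 85},{"xyz": [0,0,0],"rotation": [0,0,0],"gripper": 85},{"xyz": [0,0,0],"rotation": [0,0,0],"gripper": 85}])

```text
time_s: 30.85
position: [547.1, 192.4, 196.3]
tool_rot: [-180.0, 0.0, 86.2]
contact_force: [0.4, -1.0, -0.7]
grip_width: 0.995
grasp_force: 0.0
```

```bash
python3 - <<'E'
from h import *
s,c,I=shot("w12");V=cv2.cvtColor(I,cv2.COLOR_BGR2HSV)[:,:,2]
p=proj(c,(547.3,193.1,120)).astype(int);print(p)
for th in(170,200):face(c,V,(p[0]-45,p[1]-45,p[0]+45,p[1]+45),[118,120,122,124],th,s["position"])
cv2.imwrite("pics/w12z.png",cv2.resize(I[p[1]-60:p[1]+60,p[0]-80:p[0]+80],None,fx=4,fy=4,interpolation=2))
E
```

```text
t 30.85 p [547.1 192.4 196.3] r [-179.97    0.     86.23] F [ 0.4 -1.  -0.7] g 85.0 0.0
[311 252]
170 118 [547.47 191.27] rel tcp [ 0.33 -1.09] 18.88 161
170 120 [547.51 191.96] rel tcp [ 0.37 -0.4 ] 18.71 161
170 122 [547.55 192.65] rel tcp [0.41 0.29] 18.54 161
170 124 [547.59 193.34] rel tcp [0.45 0.98] 18.37 161
170 118 [545.58 191.35] rel tcp [-1.56 -1.01] 12.48 71
170 120 [545.64 192.04] rel tcp [-1.5  -0.32] 12.36 71
170 122 [545.7  192.73] rel tcp [-1.45  0.37] 12.25 71
170 124 [545.75 193.42] rel tcp [-1.39  1.06] 12.14 71
```

View pics/w12z.png

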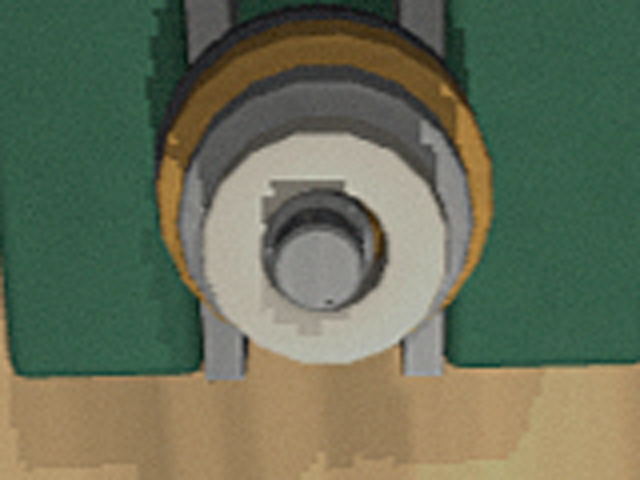

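The white ring lies flat on the steel one, concentric within its clearance. The in-hand press ended a bit softly, so I'll press once from above with part-closed fingertips to be sure it's home.

Emit:
step_arm(plan=[{"xyz": [0,0.012,-0.3],"rotation": [0,0,0],"gripper": 27},{"xyz": [0,0,-0.3],"rotation": [0,0,0],"gripper": 27},{"xyz": [0,0,0],"rotation": [0,0,0],"gripper": 27},{"xyz": [0,0,0],"rotation": [0,0,0],"gripper": 27},{"xyz": [0,0,0],"rotation": [0,0,0],"gripper": 27},{"xyz": [0,0,0],"rotation": [0,0,0],"gripper": 27}], grip_force=20)

```text
time_s: 31.65
position: [547.8, 193.0, 172.9]
tool_rot: [180.0, -0.0, 86.2]
contact_force: [-0.2, -0.6, -0.7]
grip_width: 0.313
grasp_force: 0.0
```

Emit:
step_arm(plan=[{"xyz": [0,0,-0.5],"rotation": [0,0,0],"gripper": 27},{"xyz": [0,0,-0.4],"rotation": [0,0,0],"gripper": 27},{"xyz": [0,0,-0.15],"rotation": [0,0,0],"gripper": 27},{"xyz": [0,0,0],"rotation": [0,0,0],"gripper": 27},{"xyz": [0,0,0],"rotation": [0,0,0],"gripper": 27}])

```text
time_s: 32.28
position: [548.0, 193.0, 131.1]
tool_rot: [179.9, -0.0, 86.2]
contact_force: [-0.2, -0.1, 0.1]
grip_width: 0.32
grasp_force: 0.0
```

Emit:
step_arm(plan=[{"xyz": [0,0,-0.1],"rotation": [0,0,0],"gripper": 27},{"xyz": [0,0,-0.05],"rotation": [0,0,0],"gripper": 27},{"xyz": [0,0,0],"rotation": [0,0,0],"gripper": 27},{"xyz": [0,0,0],"rotation": [0,0,0],"gripper": 27}])

```text
time_s: 32.78
position: [547.6, 192.9, 124.6]
tool_rot: [180.0, -0.0, 86.2]
contact_force: [0.1, -0.2, -0.2]
grip_width: 0.318
grasp_force: 0.0
```

Emit:
step_arm(plan=[{"xyz": [0,0,-0.05],"rotation": [0,0,0],"gripper": 27},{"xyz": [0,0,0],"rotation": [0,0,0],"gripper": 27}])

```text
time_s: 33.02
position: [547.4, 192.9, 122.3]
tool_rot: [-180.0, 0.0, 86.2]
contact_force: [0.3, 0.1, -0.4]
grip_width: 0.314
grasp_force: 0.0
```

Emit:
step_arm(plan=[{"xyz": [0,0,-0.05],"rotation": [0,0,0],"gripper": 27},{"xyz": [0,0,0],"rotation": [0,0,0],"gripper": 27}])

```text
time_s: 33.28
position: [547.9, 193.0, 120.8]
tool_rot: [180.0, -0.0, 86.2]
contact_force: [-0.2, 0.2, 2.0]
grip_width: 0.315
grasp_force: 1.2
```

Emit:
step_arm(plan=[{"xyz": [0,0,-0.03],"rotation": [0,0,0],"gripper": 27},{"xyz": [0,0,0],"rotation": [0,0,0],"gripper": 27}])

```text
time_s: 33.52
position: [547.9, 193.0, 120.0]
tool_rot: [180.0, -0.0, 86.2]
contact_force: [0.0, -0.6, 4.8]
grip_width: 0.314
grasp_force: 2.3
```

Emit:
step_arm(plan=[{"xyz": [0,0,-0.025],"rotation": [0,0,0],"gripper": 27},{"xyz": [0,0,0],"rotation": [0,0,0],"gripper": 27}])

```text
time_s: 33.78
position: [547.9, 193.1, 119.8]
tool_rot: [180.0, -0.1, 86.2]
contact_force: [-2.9, -0.5, 10.6]
grip_width: 0.317
grasp_force: 5.4
```

Emit:
step_arm(plan=[{"xyz": [0,0,-0.02],"rotation": [0,0,0],"gripper": 27},{"xyz": [0,0,0],"rotation": [0,0,0],"gripper": 27}])

```text
time_s: 34.02
position: [548.0, 193.0, 119.8]
tool_rot: [180.0, -0.1, 86.2]
contact_force: [-4.6, -1.1, 15.9]
grip_width: 0.312
grasp_force: 8.1
```

Emit:
step_arm(plan=[{"xyz": [0,0,0.2],"rotation": [0,0,0],"gripper": 27},{"xyz": [0,0,0.5],"rotation": [0,0,0],"gripper": 27},{"xyz": [0,0,0.7],"rotation": [0,0,0],"gripper": 27},{"xyz": [0,0,0.7],"rotation": [0,0,0],"gripper": 60},{"xyz": [0,0,0],"rotation": [0,0,0],"gripper": 60},{"xyz": [0,0,0],"rotation": [0,0,0],"gripper": 60}])

```text
time_s: 34.78
position: [546.9, 192.8, 200.7]
tool_rot: [-179.9, 0.0, 86.2]
contact_force: [-0.0, -0.3, 0.1]
grip_width: 0.698
grasp_force: 0.0
```

```bash
python3 - <<'E'
from h import *
s,c,I=shot("w13");V=cv2.cvtColor(I,cv2.COLOR_BGR2HSV)[:,:,2]
p=proj(c,(547.3,193.1,120)).astype(int);print(p)
face(c,V,(p[0]-45,p[1]-45,p[0]+45,p[1]+45),[120],170,s["position"])
print(order.sign_off())
E
```

```text
t 34.775 p [546.9 192.8 200.7] r [-1.7992e+02  3.0000e-02  8.6240e+01] F [-0.  -0.3  0.1] g 59.6 0.0
[311 251]
170 120 [547.67 192.6 ] rel tcp [ 0.81 -0.24] 18.62 154
170 120 [544.63 192.68] rel tcp [-2.23 -0.16] 13.38 70
the job is handed in; nothing more can be done
None
```

All three rings are on the spindle in order (brass, steel, white), each pressed to a firm stop and released, and the job is handed in at about 35 s; one force reading during the brass press was 20.4 N, just over the 20 N limit.

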